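Bayonet cover held half-way to its lock on a sensor housing

ROBOT

A 6-joint arm with a two-finger parallel gripper is mounted at the origin on the work surface. World frame = base frame: x ahead of the robot, y to its left, z up, the work surface at z = 0. Lengths are in m, angles in rad, forces in N, time in s.
With the tool pointing down it reaches from about 0.3 to 0.775 m from the base axis. Payload 14.6 kg.
Tool frame: the origin (TCP) lies on the centre line of the jaws, within the pads' length; the fingertips stand 19 mm ahead of it and the grasp point (between the pads) is the TCP; z points along the fingers, x is the direction in which the jaws open and shut, and the axes are right-handed (so a half turn about z gives the same grasp; the last joint's range is limited). The gripper opens to 94 mm and grips with 3 to 60 N. Pads are 16 mm wide; open, the fingers measure 119 mm over their backs; the gripper's body (75 mm by 177 mm) begins 78 mm behind the grasp point.
Start: joints at [-0.067, 0.3, 1.521, -0, 1.321, -0.067], TCP at [0.55, -0, 0.224] pointing down, gripper open.
Joint ranges: [-3.03, 3.03], [-0.79, 2.21], [0.23, 2.52], [-1.04, 4.18], [0, 3.07], [-2.55, 2.55]. Speed limits (rad/s): [2.22, 2.22, 2.57, 3.14, 3.14, 3.14].

INTERFACE

Orientations are given as [roll, pitch, yaw] about the fixed x, y, z axes, in that order (R = Rz(yaw) Ry(pitch) Rx(roll)).
In Python, from station import ctrl, imaging gives the robot as it stands.
- The arm moves only by the shell command python3 -m handwheel 'ROWS' [OPENING] [FORCE]. ROWS is JSON, a list that holds one entry, the list of rows, each a list of 4 numbers: the shift along the tool's x, y, z in m, then the turn about the tool's z in rad. A call has 1 to 10 rows; each row shifts and turns the pose as measured when the row begins, along the tool's axes as they then stand; what a row does not reach is not made up. A row lasts 1/10 s, in which the tool goes at most 50 mm and 8.59 degrees, less where a joint would pass 70% of its speed; a pose out of reach is approached as far as the arm can. A call is refused whole if a number of a shift passes 0.05 or a number of a turn 0.15, either way. A call with a gripper value outside its range is refused whole. OPENING is the finger opening in m, from 0 to 0.094, set as the call begins (- or left out, the last holds). The fingers move at their own pace and stop on an object; FORCE is the grip in N (left out, the last holds). Time passes only in rows, so rows that do not move let the fingers close. It gives the time, the measured TCP pose, the force and the opening at its end, in the units of the state.
- ctrl.get_obs(): the state, without advancing time (a new reading comes with each control period).
- imaging.camera(name): name is "scene" or "side" or "wrist"; returns the picture (480x640x3 uint8, red, green, blue); there is no depth.
- imaging.camera_model(name): a dict with "camera_matrix" (3x3 intrinsics, pixels), "k1" (the pictures are not rectified: a ray, as slopes to the right and down, at radius r is drawn at 1 + k1 r^2 times it, then the intrinsics apply), "position" and "attitude" of the camera in the world. Camera axes: x right, y up, looking along -z (the intrinsics and any distortion apply to the point x, -y, -z); pixel columns grow to the right and rows downward; lengths in m; the calibration is good to about 2 mm. A picture is of the moment at which its call begins: read the wrist's pose just before it. camera_model takes no time and is no camera call; for the wrist camera it gives the pose at the moment of the call.
- ctrl.hand_in(): hands the job in, once; it reports no verdict.
The state is a dict: "time_s": time; "qpos": joint angles; "joint_vel": joint speeds; "tau": joint torques, N m; "ee_pos": TCP position; "eef_rot": TCP orientation; "force": force on the tool from outside, world axes, zero at the start; "moment": the same for the moment, N m; "grip_width": finger opening in m.
Only numpy, scipy, OpenCV 4.12 (cv2) and the standard library are available. Lean on these libraries where they do the work, as an engineer would, in place of code of your own. Each camera call takes 0.05 s, during which the arm holds its last target. There are 200 camera calls.

TASK

Slide the steel bayonet cover out of the slotted rack through the rack's open end, set it on the sensor housing with its two lugs in the two notches, and push it straight down until its flange is flush on the rim against the spring inside. Then, keeping it pressed down flush, twist it clockwise (seen from above) to half-way to the lock, where its bar handle points at the two round pips on the rim, without letting the lock click, and finish still gripping it and holding it there, pressed flush. Leave everything else on the bench where it is.

Things in the scene. Friction and masses are not known exactly. Their poses are not given: they have to be found in the camera images.
- cover_grip (a point): Centre of the black bar handle of the loose steel bayonet cover: grasp here. Bar 56 mm long (along x), 16 mm wide (y), 30 mm high (15 mm above and below this point); z up. A 22 mm stem below the bar runs 24 mm down to the flange: 96 mm across, 6 mm thick, underside 45 mm below this point. It starts standing in the rack, bar above the slot; the same after a half turn.
- cover: The cover, 0.15 to 0.3 kg; origin at its foot, 69 mm below the handle's centre; x along the bar. Below the flange a 68 mm plug reaches 24 mm down, tapered over its last 7 mm to a 54 mm foot. Two lugs on the plug, along +x and -x in line with the bar: 12 mm wide, tips 41 mm from the axis, 10 to 15 mm above the foot.
- housing_rim (a point): Centre of the mouth of the fixed steel sensor housing, level with its rim, 45 mm above the bench; z up. Mouth 72 mm across, 2 mm play round the plug; two notches 20 mm wide open it to 88 mm, along +x and -x (same after a half turn). Between them is a 5 mm thick ledge under which the lugs run. Flush: flange resting on the rim, handle centre 45 mm above this point.
- housing: The housing, 114 mm across, cable outlet on its side; origin on the bench under the mouth, x along the notches. From the notches the cover turns clockwise only (seen from above), 90 degrees to the lock stop, marked by two short radial ribs on the rim outside the flange. Half-way, 45 degrees, is marked by two round pips 5 mm across.
- spring_pad (a joint): Sprung pad inside the housing: 0 up, grows as pressed (m). It meets the cover's foot 6 mm above flush (0.006 when flush), pushing up with 3 N at first and 7 N when flush. Not pressed down, a twisted cover rises 4 mm until its lugs meet the ledge.
- catch0 (a joint): Sprung catch of the lock (one of two) in the housing's wall: 0 at rest, pushed outward (m) by a lug. Lugs reach the catches about 72 degrees from the notches and click home at 86.
- rack_mid (a point): Middle of the fixed aluminium rack, level with the top of its two overhanging plates, 44 mm above the bench; z up. The plates (5 mm thick) leave a 34 mm slot along x. The stem stands in the slot (6 mm play either side), the flange beneath the plates with 5 mm play upward. Closed at +x, open at -x, where the front edge is 58 mm from this point.
- rack: The rack, 122 mm along x, 120 mm along y; origin on the bench under its middle; 4 mm thick floor on which the cover stands, within about 8 mm of the middle. Once the cover's axis is 110 mm or more from the middle towards -x its flange is free and it can be lifted.
- ring_a: bystander: flat steel disc with a centre hole, 74 mm across, 14 mm thick, lying between the rack and the housing; origin at its underside
- ring_b: bystander: second such steel disc, off to the robot's left; origin at its underside
- fitting: bystander: small steel and brass elbow fitting, 35 x 14 x 26 mm high, between the rack and the housing; origin at its underside
- micrometer: bystander: dark steel outside micrometer lying flat, 145 x 57 x 12 mm, off to the robot's left; origin under the middle of its bow
- screwdriver: bystander: screwdriver lying flat, 160 mm long, off to the robot's right
- oil_bottle: bystander: small amber bottle with a black cap, 44 mm across, 100 mm high, standing off to the robot's right; origin at its underside
- plug: bystander: black and steel cable plug lying flat, 60 x 14 x 12 mm, near the robot in the middle; origin at its underside
Mind the look-alikes: they are no part of the job. What is shaped like the cover but blue or red is not meant.

How it is judged:
On the way, in this order (a step that is already met when the one before it is completed fails the run):
1. the cover is gripped and has been slid out past the rack's open end (x of cover_grip in the frame of rack_mid below -0.085 m and contact force between the fingers and cover above 1.5 N and angle between cover_grip's own z axis and vertical below 0.25 rad), for 0.1 s.
2. the cover's lugs are in the notches and it is pushed down flush, not yet twisted (horizontal distance between cover_grip and housing_rim below 0.006 m and angle between cover_grip's own z axis and vertical below 0.08 rad and z of cover_grip in the frame of housing_rim between 0.041 and 0.0472 m and angle between the x axis of cover_grip and the x axis of housing_rim, either way round below 0.3 rad), for 0.1 s.
At the end, for the whole second after the job is handed in: The cover sits centred (within 6 mm) and level in the housing, flange flush on the rim (within 2.2 mm), its bar 45 degrees (35 to 55) clockwise from the notch line, still and gripped by the fingers (more than 1.5 N) (horizontal distance between cover_grip and housing_rim below 0.006 m and angle between cover_grip's own z axis and vertical below 0.08 rad and z of cover_grip in the frame of housing_rim between 0.041 and 0.0472 m and angle between the x axis of cover_grip and the x axis of housing_rim, either way round between 0.611 and 0.96 rad and contact force between the fingers and cover above 1.5 N and angular speed of cover below 0.15 rad/s); the arm keeps its last pose, push and grip.
It fails at once if the lock clicks: the seated cover is turned more than 70 degrees from the notches (horizontal distance between cover_grip and housing_rim below 0.008 m and z of cover_grip in the frame of housing_rim below 0.052 m and angle between the x axis of cover_grip and the x axis of housing_rim, either way round above 1.22 rad).
It fails at once if a bystander is moved more than 30 mm (distance of any of ring_a, ring_b, fitting, micrometer, screwdriver, oil_bottle, plug from where it was at the start of the episode above 0.03 m).
It also fails if it takes over 48 s, if anything falls off the work surface, if the arm or the gripper's body presses on something with over 40 N, if the wrist force passes 120 N, or if a joint passes its speed limit or range.

## Working session

There is one attempt and no reset: what is moved stays moved. The work goes in short steps, Python scripts to look and compute and a shell command to move; the robot and the scene stay as the last step left them, time stands still between calls to the robot, and variables do not carry over. Pictures are saved under pics/ and viewed, about 8 in all and at most 12, crops included, and the job is handed in when it is done.

```bash
mkdir -p pics; ls; cat > h.py <<'E'
import numpy as np, cv2, json
from scipy.spatial.transform import Rotation as R
from station import ctrl, imaging
def model(n):
    m=imaging.camera_model(n); return m
def rot(a):
    a=np.array(a,float)
    if a.shape==(3,3): return a
    if a.size==3: return R.from_euler('xyz',a).as_matrix()
    raise Exception(a)
def ray(m,uv):
    K=np.array(m["camera_matrix"]); 
    p=np.array([[uv]],float)
    q=cv2.undistortPoints(p,K,np.array([m["k1"],0,0,0,0.]))[0,0]
    d=rot(m["attitude"])@np.array([q[0],-q[1],-1]); return np.array(m["position"]),d/np.linalg.norm(d)
def plane(m,uv,z):
    o,d=ray(m,uv); return o+d*(z-o[2])/d[2]
def proj(m,P):
    c=rot(m["attitude"]).T@(np.array(P)-np.array(m["position"])); x=c[0]/-c[2]; y=-c[1]/-c[2]
    s=1+m["k1"]*(x*x+y*y); K=np.array(m["camera_matrix"]); return (K@[x*s,y*s,1])[:2]
E
python3 - <<'E'
from h import *
for n in("scene","side","wrist"):
    m=model(n); print(n,m); im=imaging.camera(n); cv2.imwrite(f"pics/{n}0.png",im[:,:,::-1])
print(ctrl.get_obs())
E
```

```text
pics
scene {'camera_matrix': array([[612.02439421,   0.        , 315.90242377],
       [  0.        , 612.02439421, 235.58829043],
       [  0.        ,   0.        ,   1.        ]]), 'k1': -0.022398027435348522, 'position': array([ 1.01963135, -0.52135726,  1.26649578]), 'attitude': array([ 0.53293218, -0.01277483,  0.7022027 ])}
side {'camera_matrix': array([[585.86792828,   0.        , 318.83774361],
       [  0.        , 585.86792828, 247.49700099],
       [  0.        ,   0.        ,   1.        ]]), 'k1': -0.06374845237955744, 'position': array([0.3220782 , 0.94956572, 1.22696895]), 'attitude': array([ 0.69779915,  0.01400908, -2.90224907])}
wrist {'camera_matrix': array([[366.92003721,   0.        , 317.7562907 ],
       [  0.        , 366.92003721, 245.25018508],
       [  0.        ,   0.        ,   1.        ]]), 'k1': -0.05085657812712047, 'position': array([0.54849697, 0.07935043, 0.3832959 ]), 'attitude': array([-0.28019117,  0.00048373, -0.00190776])}
{'time_s': 0.15, 'qpos': array([-6.66367192e-02,  3.00317862e-01,  1.52140979e+00,  7.38573480e-06,
        1.32070378e+00, -6.66001831e-02]), 'joint_vel': array([-8.43362066e-04, -1.01878975e-03, -3.35451227e-03,  3.53730457e-04,
        1.55686975e-03, -3.26964999e-05]), 'tau': array([-2.50185103e-04, -5.31960297e+01, -3.52822959e+01,  7.07691838e-02,
        2.35654798e-02, -3.66386917e-05]), 'ee_pos': array([ 5.49826338e-01, -9.73487467e-06,  2.24042846e-01]), 'eef_rot': array([-3.14152969e+00,  8.36445182e-04, -3.83406962e-05]), 'force': array([ 0.55436742,  0.48562878, -0.50981958]), 'moment': array([-0.00248354, -0.06817461,  0.02722288]), 'grip_width': 0.09427093765860961}
```

View pics/scene0.png

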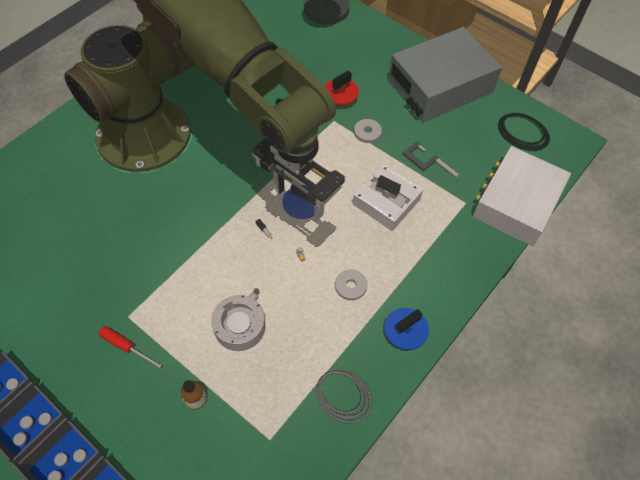

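View pics/side0.png

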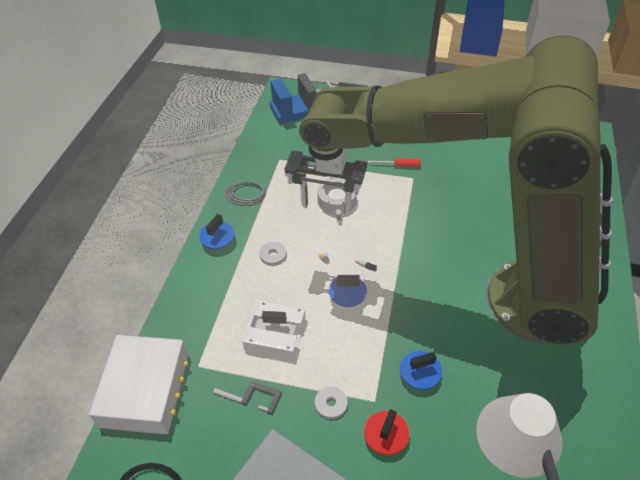

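The scene view shows the rack with the cover at about (388,195) and the housing at (238,320). The side view has the rack at about (275,325) and the housing at (337,195). A blue look-alike stands near the gripper. Next I'll take magnified crops.

```bash
python3 - <<'E'
from h import *
s=cv2.imread("pics/scene0.png"); d=cv2.imread("pics/side0.png")
c=lambda im,x,y,w=80,h=76: cv2.resize(im[y:y+h,x:x+w],(400,300) ,interpolation=cv2.INTER_CUBIC)
cs=[c(s,345,155,80,60*1),c(s,200,285,80,60),c(d,235,295,80,60),c(d,297,170,80,60)]
cv2.imwrite("pics/crops.png",np.vstack([np.hstack(cs[:2]),np.hstack(cs[2:])]))
m=model("scene");n=model("side")
print("rack",plane(m,(388,194),.044),plane(n,(275,325),.044))
print("bartop",plane(m,(388,182),.088),plane(n,(274,316),.088))
print("housing",plane(m,(238,320),.045),plane(n,(337,195),.045))
E
```

```text
rack [0.62267918 0.24232378 0.044     ] [0.6179221  0.24694399 0.044     ]
bartop [0.61637607 0.24237832 0.088     ] [0.61612185 0.25003703 0.088     ]
housing [ 0.57512137 -0.23003817  0.045     ] [ 0.56900507 -0.21063531  0.045     ]
```

View pics/crops.png

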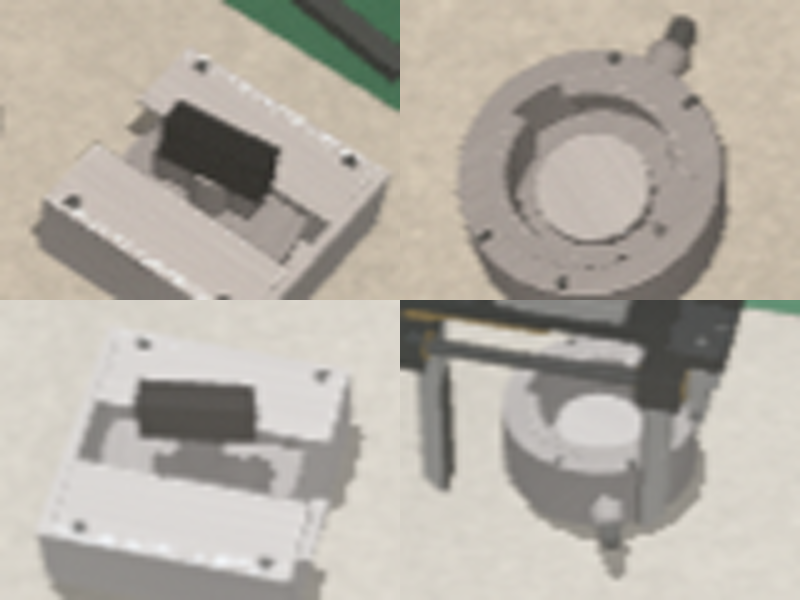

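```bash
cat >> h.py <<'E'
def tri(a,b):
    (o1,d1),(o2,d2)=a,b
    A=np.array([d1,-d2]).T; t=np.linalg.lstsq(A,o2-o1,rcond=None)[0]
    p,q=o1+t[0]*d1,o2+t[1]*d2; return (p+q)/2,np.linalg.norm(p-q)
E
python3 - <<'E'
from h import *
M=[model("scene"),model("side")]
A=[[(201,65),(348,160),(72,201),(222,297)],[(321,76),(80,44+182),(0,0),(0,0)]]
sc=[np.array(p)/5+[345,155]-.4 for p in A[0]]
sd=[np.array(p)/5+[235,295]-.4 for p in [(143,44),(321,76),(80,226),(265,262)]]
for nm,m,ps in(("scene",M[0],sc),("side",M[1],sd)):
    P=np.array([plane(m,p,.044) for p in ps]); print(nm,P[:,:2].round(4).tolist(),P.mean(0).round(4))
    for i in range(4):
        for j in range(i):
            v=P[i]-P[j]; print(j,i,round(np.linalg.norm(v)*1e3,1),round(np.degrees(np.arctan2(v[1],v[0])),1))
rs=[]
for n,m,(x,y,w,h) in(("scene",M[0],(370,170,36,30)),("side",M[1],(258,308,32,18))):
    g=cv2.cvtColor(cv2.imread(f"pics/{n}0.png"),cv2.COLOR_BGR2GRAY)[y:y+h,x:x+w]
    k=(g<75).astype(np.uint8); nn,l,st,ce=cv2.connectedComponentsWithStats(k); i=1+st[1:,4].argmax()
    c=cv2.minAreaRect(np.argwhere(l==i)[:,::-1].astype(np.float32)); print(n,st[i],ce[i]+[x,y],c)
    rs.append(ray(m,ce[i]+[x,y])); print(plane(m,ce[i]+[x,y],.073))
print(tri(*rs))
E
```

```text
scene [[0.5689, 0.3009], [0.6582, 0.3018], [0.5708, 0.1946], [0.659, 0.1978]] [0.6142 0.2488 0.044 ]
0 1 89.2 0.6
0 2 106.4 -89.0
1 2 138.2 -129.2
0 3 136.9 -48.9
1 3 104.0 -89.6
2 3 88.2 2.1
side [[0.6637, 0.1939], [0.574, 0.192], [0.662, 0.2992], [0.5726, 0.2978]] [0.6181 0.2457 0.044 ]
0 1 89.7 -178.8
0 2 105.4 90.9
1 2 138.7 50.6
0 3 138.2 131.2
1 3 105.8 90.8
2 3 89.5 -179.1
scene [  7   6  24  20 265] [388.16226415 185.21132075] ((18.100000381469727, 15.300000190734863), (24.59674835205078, 11.180339813232422), 26.56505012512207)
[0.61716755 0.24482127 0.073     ]Traceback (most recent call last):
  File "<stdin>", line 14, in <module>
ValueError: attempt to get argmax of an empty sequence
```

```bash
python3 - <<'E'
from h import *
m=model("scene");n=model("side")
f=lambda p:plane(m,np.array(p)/5+[120,285]-.4,.045)  # crop x includes 400 offset
for nm,p in dict(notch=(545,105),nl=(515,110),nr=(568,92),center=(592,170),left=(459,185),right=(724,160),top=(600,50),bot=(585,292),s1=(615,58),s2=(690,101),s3=(485,236),s4=(562,283)).items(): print(nm,f(p)[:2].round(4))
# side dark part notch and outer edges of rim
g=lambda p:plane(n,np.array([p[0]-400,p[1]-300])/5+[297,170]-.4,.045)
for nm,p in dict(notch=(548,380),left=(503,412),c=(598,420),r1=(558,460),r2=(630,462)).items(): print(nm,g(p)[:2].round(4))
E
```

```text
notch [ 0.5364 -0.2191]
nl [ 0.5282 -0.2292]
nr [ 0.5396 -0.2082]
center [ 0.5729 -0.2277]
left [ 0.5345 -0.2697]
right [ 0.6127 -0.1875]
top [ 0.5363 -0.1846]
bot [ 0.6089 -0.2694]
s1 [ 0.5439 -0.1831]
s2 [ 0.5828 -0.1768]
s3 [ 0.5594 -0.2789]
s4 [ 0.5988 -0.2728]
notch [ 0.6078 -0.2411]
left [ 0.6269 -0.2098]
c [ 0.5725 -0.2156]
r1 [ 0.5875 -0.1794]
r2 [ 0.5476 -0.187 ]
```

```bash
python3 -m handwheel '[[[0.01,-0.05,0,-0.145],[0.01,-0.05,0,-0.145],[0.01,-0.05,0,-0.145],[0.01,-0.05,0,-0.145],[0.01,-0.03,0,-0.145],[0,0,0,-0.145],[0,0,0,-0.145],[0,0,0,-0.145],[0,0,0,-0.145],[0,0,0,-0.145]]]' 0.06
```

```text
time_s: 1.15
ee_pos: [0.5347, 0.236, 0.2206]
eef_rot: [-3.136, 0.002, 1.489]
force: [-0.7, 0.5, -0.8]
grip_width: 0.0601
```

```bash
python3 -m handwheel '[[[0.01,0.045,0,-0.1],[0,0.03,0,0],[0,0,0,0]]]' 0.06; python3 - <<'E'
from h import *
m=model("wrist"); im=imaging.camera("wrist"); cv2.imwrite("pics/w1.png",im[:,:,::-1]); import pickle; pickle.dump(m,open("w1.pkl","wb"))
print(m["position"],m["attitude"],ctrl.get_obs()["ee_pos"],ctrl.get_obs()["eef_rot"],proj(m,[.617,.246,.088]))
E
```

```text
time_s: 1.45
ee_pos: [0.6103, 0.243, 0.2177]
eef_rot: [-3.13, 0.003, 1.601]
force: [-0.6, -1.4, -0.1]
grip_width: 0.0599
[0.52999782 0.23970803 0.37800102] [-0.26936095  0.00309058  1.59872846] [0.60922897 0.24310083 0.21787595] [-3.12983843e+00  3.06754874e-03  1.60086609e+00] [323.52059035 253.53005522]
```

View pics/w1.png

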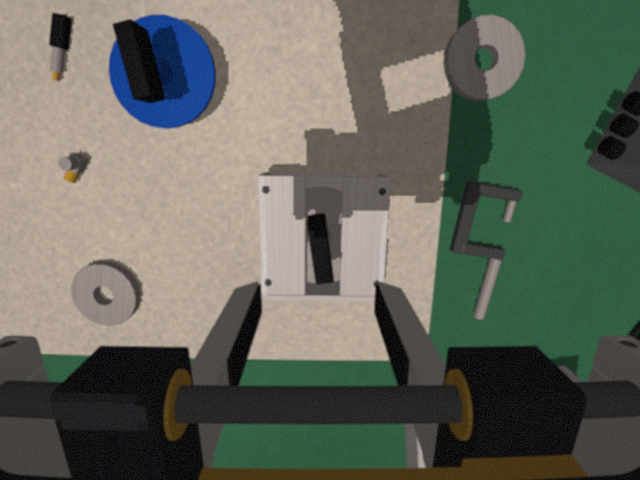

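Bar at about (320,248) in the slot, tilted slightly. The open end faces the robot (up in the image). Now to measure its centre and yaw.

```bash
python3 - <<'E'
from h import *
import pickle
m=pickle.load(open("w1.pkl","rb")); im=cv2.imread("pics/w1.png")
x,y,w,h=295,200,50,95
g=cv2.cvtColor(im,cv2.COLOR_BGR2GRAY)[y:y+h,x:x+w]
k=(g<32).astype(np.uint8); nn,l,st,ce=cv2.connectedComponentsWithStats(k); i=1+st[1:,4].argmax()
c=cv2.minAreaRect(np.argwhere(l==i)[:,::-1].astype(np.float32)); print(st[i],ce[i]+[x,y],c)
b=cv2.boxPoints(c)+[x,y]; print(b.round(1).tolist())
P=np.array([plane(m,p,.085) for p in b]); print(P[:,:2].round(4).tolist(),P.mean(0))
for i in range(2):
    v=P[i+1]-P[i]; print(np.linalg.norm(v),np.degrees(np.arctan2(v[1],v[0])))
print([plane(m,p,.044)[:2].round(4).tolist() for p in((265.5,189),(382,191.5),(268,282.5))])
cv2.imwrite("pics/w1c.png",cv2.resize(im[165:310,250:400],(600,580),interpolation=cv2.INTER_CUBIC))
E
```

```text
[  13   14   25   69 1087] [319.97424103 247.24195032] ((25.04624366760254, 48.300575256347656), (68.12162017822266, 18.246862411499023), 81.25383758544922)
[[305.8, 216.0], [323.9, 213.2], [334.2, 280.6], [316.2, 283.4]]
[[0.5866, 0.2307], [0.5839, 0.2453], [0.6417, 0.256], [0.6446, 0.2407]] [0.61419215 0.24315994 0.085     ]
0.01479300445632183 100.49928273446878
0.058766402424374094 10.486742537202085
[[0.5706, 0.1923], [0.5698, 0.2982], [0.6612, 0.1939]]
```

View pics/w1c.png

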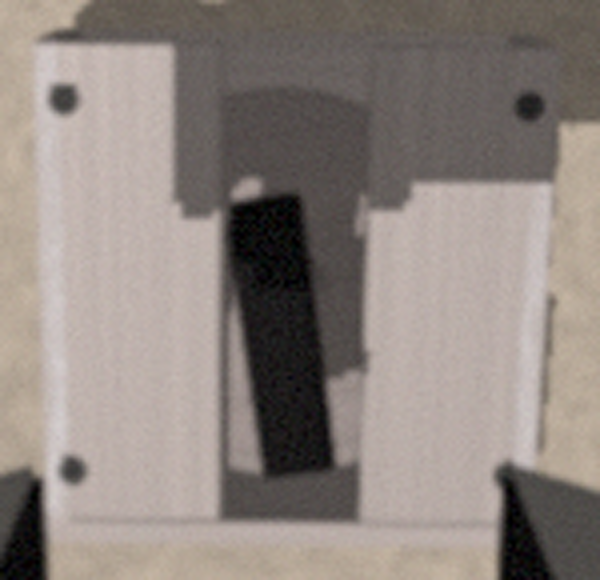

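```bash
python3 -m handwheel '[[[0.001,0.005,0.02,-0.08],[0,0,0.03,-0.07],[0,0,0.03,0],[0,0,0.02,0],[0,0,0,0],[0,0,0,0]]]' 0.06; python3 - <<'E'
from h import *
import pickle
m=pickle.load(open("w1.pkl","rb")); print("blue",plane(m,(162,72),.03),"fit",plane(m,(72,168),.02),"ring",plane(m,(105,294),.01))
for n in("scene","side"): print(n,proj(model(n),[.615,.244,.088]))
E
```

```text
time_s: 2.1
ee_pos: [0.6098, 0.2446, 0.1164]
eef_rot: [-3.13, 0.001, 1.757]
force: [0.1, 0.7, 0.2]
grip_width: 0.0602
blue [0.47044401 0.09854731 0.03      ] fit [ 0.55701808 -0.0023587   0.02      ] ring [0.69413498 0.00825995 0.01      ]
scene [387.94454175 181.26562562]
side [275.20009582 313.96768776]
```

```bash
python3 -m handwheel '[[[-0.001,0.005,0.02,0],[0,0.0,0.02,0],[0,0,0.003,0],[0,0,0,0]]]' 0.06; python3 -m handwheel '[[[0,0,0,0],[0,0,0,0],[0,0,0,0],[0,0,0,0],[0,0,0,0],[0,0,0,0]]]' 0 40
```

```text
time_s: 2.5
ee_pos: [0.6162, 0.245, 0.0743]
eef_rot: [-3.136, 0.0, 1.757]
force: [-1.2, 0.0, -0.2]
grip_width: 0.0601
time_s: 3.1
ee_pos: [0.6174, 0.2453, 0.0773]
eef_rot: [-3.14, -0.0, 1.757]
force: [-0.5, 0.2, -1.2]
grip_width: 0.0189
```

```bash
python3 -m handwheel '[[[0,0,0.0,0],[0,0,0.0,0],[0,0,0,0]]]'
```

```text
time_s: 3.4
ee_pos: [0.6174, 0.2453, 0.0772]
eef_rot: [-3.14, -0.0, 1.757]
force: [-0.4, -0.3, -0.8]
grip_width: 0.0186
```

```bash
python3 -m handwheel '[[[0,0,-0.002,0],[0,0,0,0]]]'; python3 - <<'E'
from h import *
im=imaging.camera("wrist"); cv2.imwrite("pics/w2.png",cv2.resize(im[200:420,180:460,::-1],(763,600)))
E
```

```text
time_s: 3.6
ee_pos: [0.6172, 0.2453, 0.0791]
eef_rot: [-3.139, -0.0, 1.757]
force: [-0.1, -0.3, -2.7]
grip_width: 0.0185
```

View pics/w2.png

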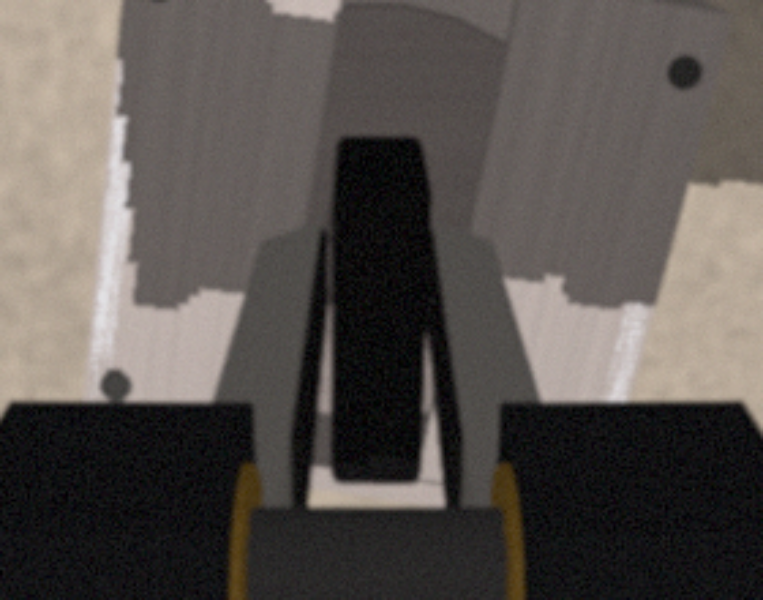

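```bash
python3 -m handwheel '[[[0.0034,-0.0197,0,0],[0.0034,-0.0197,0,0],[0,0,0,0]]]'
```

```text
time_s: 3.95
ee_pos: [0.5758, 0.2444, 0.0782]
eef_rot: [-3.138, -0.0, 1.756]
force: [0.0, -0.3, -1.2]
grip_width: 0.0186
```

```bash
python3 -m handwheel '[[[0.0034,-0.0197,-0.0005,0],[0.0034,-0.0197,0,0],[0.0034,-0.0197,0,0],[0.0034,-0.0197,0,0],[0.0,0,0,0],[0.0,0,0,0]]]'
```

```text
time_s: 4.55
ee_pos: [0.4964, 0.2433, 0.0797]
eef_rot: [-3.141, -0.001, 1.756]
force: [0.2, 0.5, -1.0]
grip_width: 0.0189
```

```bash
python3 -m handwheel '[[[0,0,-0.02,0],[0,0,-0.03,0],[0,0,-0.04,0],[0,0,-0.03,0.1],[0,0,0,0.11],[0,0,0,0.11],[0,0,0,0.1],[0,0,0,0]]]'
```

```text
time_s: 5.35
ee_pos: [0.5045, 0.2429, 0.2062]
eef_rot: [3.139, -0.002, 1.317]
force: [-0.1, 0.0, -1.3]
grip_width: 0.0188
```

```bash
python3 -m handwheel '[[[-0.037,0.0185,0,0],[-0.037,0.0185,0,0],[-0.037,0.0185,0,0],[-0.037,0.0185,0,0],[-0.037,0.0185,0,0],[-0.037,0.0185,0,0],[-0.037,0.0185,0,0],[-0.037,0.0185,0,0],[-0.02,0.01,0,0],[0,0,0,0]]]';  python3 -m handwheel '[[[0,0,0,0],[0,0,0,0],[0,0,0,0]]]'; python3 - <<'E'
from h import *
import pickle
m=model("wrist"); im=imaging.camera("wrist"); cv2.imwrite("pics/w3.png",im[:,:,::-1]); pickle.dump(m,open("w3.pkl","wb"))
print(m["position"],m["attitude"],ctrl.get_obs()["ee_pos"],ctrl.get_obs()["eef_rot"],proj(m,[.571,-.226,.045]))
E
```

```text
time_s: 6.35
ee_pos: [0.5904, -0.1177, 0.2053]
eef_rot: [3.137, -0.002, 1.352]
force: [-0.0, 0.7, -1.4]
grip_width: 0.0186
time_s: 6.65
ee_pos: [0.5907, -0.1168, 0.2048]
eef_rot: [3.138, -0.003, 1.357]
force: [0.4, -0.0, -1.9]
grip_width: 0.0186
[ 0.50976869 -0.10130137  0.36389325] [-0.28421373 -0.00281531  1.3547468 ] [ 0.59073242 -0.11669089  0.20486474] [ 3.13815309e+00 -2.64585922e-03  1.35670604e+00] [196.63808697 238.32558222]
```

View pics/w3.png

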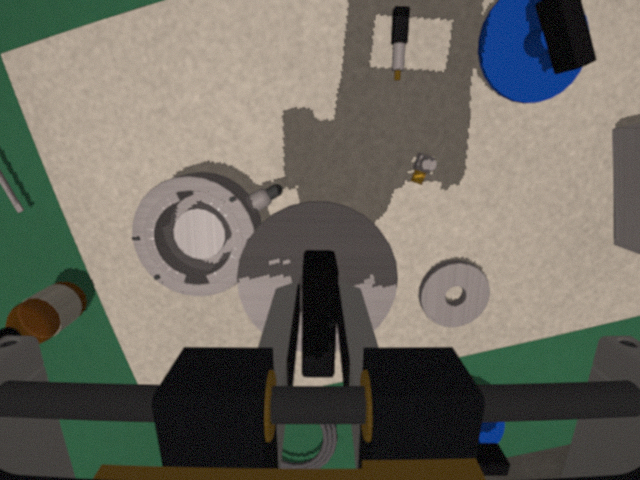

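The housing is at about (195,236) in the wrist view, with notches near (182,190) and (200,280). A magnified crop will let me fit it.

```bash
python3 - <<'E'
import cv2
im=cv2.imread("pics/w3.png"); cv2.imwrite("pics/w3c.png",cv2.resize(im[165:305,120:270],(750,700),interpolation=cv2.INTER_CUBIC)[50:650])
E
```

```text
(no output)
```

View pics/w3c.png

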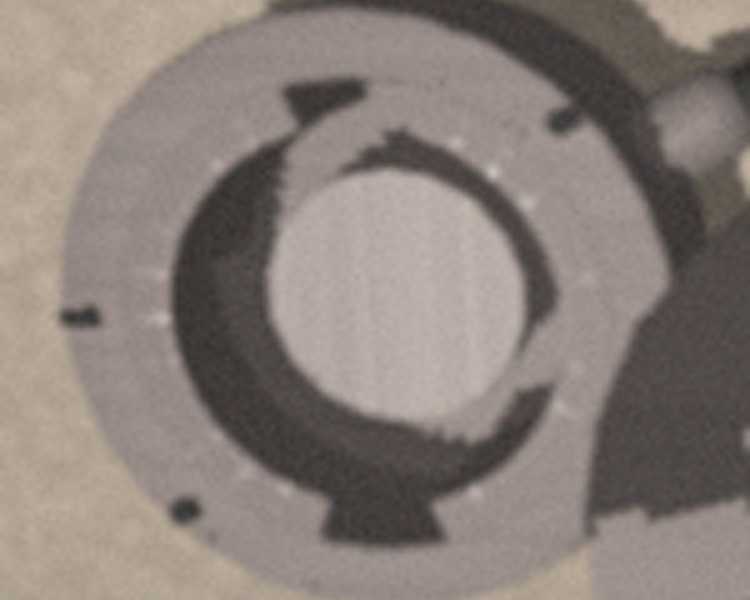

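```bash
python3 - <<'E'
from h import *
import pickle
m=pickle.load(open("w3.pkl","rb"))
f=lambda x,y:plane(m,np.array([x,y])/5+[120,175]-.4,.045)[:2]
T=[f(283,88),f(365,82)];B=[f(322,540),f(443,545)]
t,b=np.mean(T,0),np.mean(B,0)
print("notch mids",t,b,"sep",np.linalg.norm(t-b),"w",np.linalg.norm(T[0]-T[1]),np.linalg.norm(B[0]-B[1]),"c",(t+b)/2,"th",np.degrees(np.arctan2(*(b-t)[::-1])))
p,q=f(187,509),f(566,118); print("pips",p,q,np.linalg.norm(p-q),(p+q)/2,np.degrees(np.arctan2(*(q-p)[::-1])))
r=f(80,317); print("rib",r)
# outer rim + mouth circle fits
def fit(pts):
    P=np.array([f(*u) for u in pts]); A=np.c_[2*P,np.ones(len(P))]; s=np.linalg.lstsq(A,(P**2).sum(1),rcond=None)[0]; return s[:2],np.sqrt(s[2]+s[:2]@s[:2])
print("outer",fit([(62,290),(100,165),(190,65),(300,17),(380,10),(475,32),(130,455),(220,545),(590,130)]))
print("mouth",fit([(172,310),(190,245),(235,180),(325,500),(250,460),(195,390),(440,500),(520,440),(556,300),(535,230)]))
E
```

```text
notch mids [ 0.52814604 -0.2237694 ] [ 0.61253069 -0.23986004] sep 0.08590504979428651 w 0.014646583686132052 0.022885575356623337 c [ 0.57033836 -0.23181472] th -10.795678779078965
pips [ 0.59823963 -0.27404086] [ 0.54305049 -0.18381032] 0.10577046342509043 [ 0.57064506 -0.22892559] 121.45187219121546
rib [ 0.55854249 -0.28090429]
outer (array([ 0.57053   , -0.22855602]), np.float64(0.05504951113711319))
mouth (array([ 0.57173709, -0.22958978]), np.float64(0.035163463426061914))
```

```bash
python3 - <<'E'
from h import *
import pickle
m=pickle.load(open("w3.pkl","rb")); im=cv2.imread("pics/w3.png")
tcp=np.array([.59073,-.11669,.20486]); yaw=1.3567
X=np.array([np.cos(yaw),np.sin(yaw)]);Y=np.array([np.sin(yaw),-np.cos(yaw)])
loc=lambda P:np.array([(P[:2]-tcp[:2])@X,(P[:2]-tcp[:2])@Y])
g=cv2.GaussianBlur(cv2.cvtColor(im,cv2.COLOR_BGR2GRAY),(3,3),0).astype(float)
pts=[]
for a in list(range(205,226,3))+list(range(240,262,4))+list(range(278,300,4))+list(range(330,346,3)):
    r=np.arange(70,92,.5); c=np.array([318,279]); u=c[:,None]+r*np.array([np.cos(np.radians(a)),np.sin(np.radians(a))])[:,None]
    v=cv2.remap(g.astype(np.float32),u[0][None].astype(np.float32),u[1][None].astype(np.float32),1)[0]
    d=np.abs(np.gradient(cv2.GaussianBlur(v[None],(5,1),0)[0])); i=d.argmax(); 
    if d[i]>2: pts.append((a,u[:,i],r[i]))
print([(a,float(r)) for a,_,r in pts])
z=.1617
P=np.array([loc(plane(m,u,z)) for _,u,_ in pts]); 
for _ in range(3):
    A=np.c_[2*P,np.ones(len(P))]; s=np.linalg.lstsq(A,(P**2).sum(1),rcond=None)[0]; R0=np.sqrt(s[2]+s[:2]@s[:2]); e=np.linalg.norm(P-s[:2],axis=1)-R0; P=P[abs(e)<max(.0015,np.median(abs(e))*2)]
print("flange centre in tool xy",s[:2],R0,len(P))
k=g[230:390,318]; print([int(x) for x in k[::4]])
for zt in(.2157,): print("bar ends",loc(plane(m,(320,250),zt)),loc(plane(m,(320,376),zt)),loc(plane(m,(303,252),zt)),loc(plane(m,(336,252),zt)))
E
```

```text
[(205, 81.0), (208, 81.0), (211, 81.0), (214, 80.0), (217, 81.0), (220, 86.0), (223, 79.5), (240, 79.0), (244, 79.0), (248, 79.0), (252, 79.0), (256, 79.0), (260, 79.0), (278, 79.0), (282, 78.5), (286, 78.5), (290, 78.5), (294, 79.0), (298, 79.0), (330, 79.0), (333, 79.5), (336, 79.5), (339, 79.0), (342, 79.0), (345, 79.5)]
flange centre in tool xy [-0.00201232 -0.00258767] 0.046611961216057936 24
[74, 76, 76, 77, 77, 41, 9, 6, 9, 8, 10, 14, 7, 9, 14, 7, 12, 11, 14, 12, 10, 10, 11, 13, 6, 8, 6, 13, 11, 8, 6, 11, 17, 20, 22, 23, 18, 152, 172, 92]
bar ends [-0.00088785 -0.03699831] [-0.00089578  0.02535776] [-0.00807964 -0.0361336 ] [ 0.00588279 -0.03609392]
```

```bash
python3 -m handwheel '[[[-0.04,0.003,0,0.022],[-0.04,0.003,0,0],[-0.025,0.003,0,0],[-0.007,0,0,0],[0,0,0,0],[0,0,0,0]]]'
```

```text
time_s: 7.3
ee_pos: [0.5749, -0.2256, 0.2055]
eef_rot: [3.137, -0.003, 1.343]
force: [0.2, 0.3, -2.3]
grip_width: 0.0189
```

```bash
python3 -m handwheel '[[[-0.003,-0.0007,0.02,0.008],[0,0,0.03,0],[0,0,0.013,0],[0,0,0,0],[0,0,0,0]]]'; python3 - <<'E'
from h import *
a=[imaging.camera(n)[:,:,::-1] for n in("scene","side")]
c=lambda im,x,y,w=100,h=75: cv2.resize(im[y:y+h,x:x+w],(400,300),interpolation=cv2.INTER_CUBIC)
cv2.imwrite("pics/s4.png",np.hstack([c(a[0],185,270),c(a[1],287,145)]))
E
```

```text
time_s: 7.8
ee_pos: [0.5761, -0.2226, 0.1431]
eef_rot: [3.134, -0.003, 1.342]
force: [-0.4, -0.3, -2.0]
grip_width: 0.0187
```

View pics/s4.png

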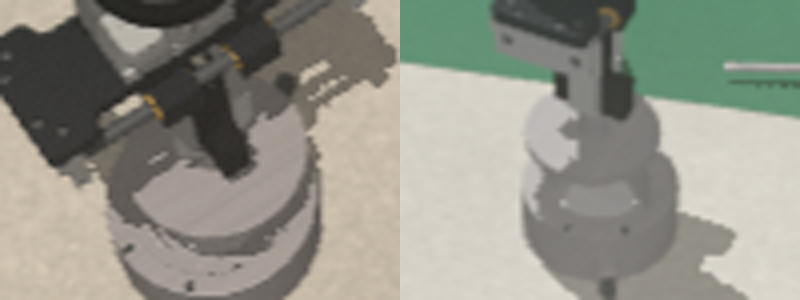

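The crops show the cover hovering over the housing, a few mm towards +y, which agrees with the reported drift. I'll correct that and come down slowly.

```bash
python3 -m handwheel '[[[-0.005,-0.001,0,0.007],[0,0,0,0],[0,0,0,0],[0,0,0,0]]]'
```

```text
time_s: 8.3
ee_pos: [0.5746, -0.2286, 0.1461]
eef_rot: [3.129, -0.002, 1.333]
force: [-0.5, 1.2, -2.3]
grip_width: 0.0189
```

```bash
python3 -m handwheel '[[[0,-0.001,0.01,0],[0,0,0.01,0],[0,0,0.004,0],[0,0,0,0]]]'
```

```text
time_s: 8.7
ee_pos: [0.5736, -0.2282, 0.1193]
eef_rot: [3.13, -0.003, 1.333]
force: [-0.5, 0.4, -1.5]
grip_width: 0.0189
```

```bash
python3 -m handwheel '[[[0,0,0.005,0],[0,0,0.005,0],[0,0,0.0,0]]]'
```

```text
time_s: 9.0
ee_pos: [0.5736, -0.2282, 0.1084]
eef_rot: [3.131, -0.003, 1.333]
force: [-1.5, 0.4, -1.9]
grip_width: 0.0186
```

```bash
python3 -m handwheel '[[[0,0,0.004,0],[0,0,0.003,0],[0,0,0.0,0]]]'
```

```text
time_s: 9.3
ee_pos: [0.5738, -0.2282, 0.1009]
eef_rot: [3.131, -0.003, 1.333]
force: [-0.6, -0.7, -2.2]
grip_width: 0.0188
```

```bash
python3 -m handwheel '[[[0,0,0.003,0],[0,0,0.003,0],[0,0,0.0,0]]]'
```

```text
time_s: 9.6
ee_pos: [0.5742, -0.2286, 0.0956]
eef_rot: [3.129, -0.002, 1.333]
force: [-2.2, -0.0, 2.1]
grip_width: 0.0191
```

```bash
python3 -m handwheel '[[[0,0,0.002,0],[0,0,0.002,0],[0,0,0.001,0]]]'
```

```text
time_s: 9.9
ee_pos: [0.5741, -0.2289, 0.0938]
eef_rot: [3.129, -0.001, 1.333]
force: [-6.4, 3.4, 10.4]
grip_width: 0.019
```

```bash
python3 -m handwheel '[[[0,0,0.002,0],[0,0,0.002,0],[0,0,0.002,0]]]'
```

```text
time_s: 10.2
ee_pos: [0.5741, -0.2289, 0.0936]
eef_rot: [3.127, -0.001, 1.333]
force: [-12.7, 4.2, 21.1]
grip_width: 0.0191
```

```bash
python3 -m handwheel '[[[0,-0.001,0.002,0],[-0.0002,0,0.002,0.06],[-0.0002,0,0.002,0.06],[-0.0002,0,0.002,0.06],[-0.0002,0,0.002,0.06]]]'
```

```text
time_s: 10.7
ee_pos: [0.5755, -0.2294, 0.0936]
eef_rot: [3.119, -0.006, 1.088]
force: [-3.4, 3.4, 16.0]
grip_width: 0.0193
```

```bash
python3 -m handwheel '[[[-0.0002,-0.0005,0.0018,0.06],[-0.0002,-0.0005,0.0018,0.06],[-0.0002,0,0.0018,0.06],[-0.0002,0,0.0018,0.06],[0,0,0.0018,0]]]'
```

```text
time_s: 11.2
ee_pos: [0.5758, -0.2291, 0.0938]
eef_rot: [3.114, -0.012, 0.841]
force: [-12.4, 2.9, 17.9]
grip_width: 0.0197
```

```bash
python3 -m handwheel '[[[-0.001,-0.001,0.0018,0.06],[-0.0005,-0.0005,0.0018,0.06],[-0.0005,-0.0005,0.0018,0.06],[-0.0005,-0.0005,0.0018,0.06],[-0.0005,0,0.0018,0.045],[0,0,0.0018,0]]]'; python3 - <<'E'
from h import *
import pickle
m=model("wrist"); im=imaging.camera("wrist"); cv2.imwrite("pics/w5.png",im[:,:,::-1]); pickle.dump((m,ctrl.get_obs()),open("w5.pkl","wb"))
cv2.imwrite("pics/w5c.png",cv2.resize(im[180:400,180:460,::-1],(763,600)))
E
```

```text
time_s: 11.8
ee_pos: [0.5755, -0.2304, 0.0936]
eef_rot: [3.107, -0.025, 0.55]
force: [-12.2, 3.7, 21.0]
grip_width: 0.0202
```

View pics/w5c.png

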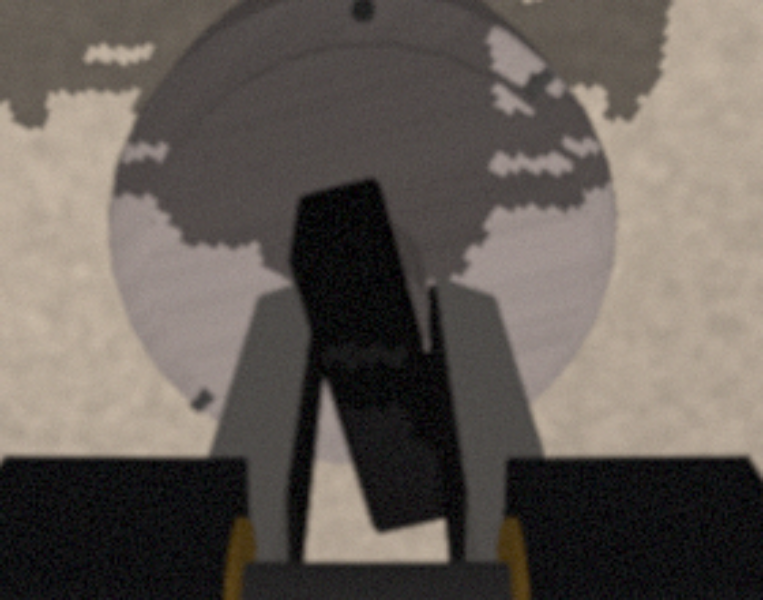

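The pip is at about (363,10) in the crop, but the bar lags the jaws by roughly 15° because it slipped in the pads. I'll raise the grip to 60 N and ease the press.

```bash
cat > bar.py <<'E'
from h import *
m=model("wrist"); im=imaging.camera("wrist")[:,:,::-1].copy(); o=ctrl.get_obs()
import sys; cv2.imwrite(f"pics/{sys.argv[1]}.png",im)
x,y,w,h=270,235,90,65
g=cv2.cvtColor(im,cv2.COLOR_BGR2GRAY)
# far (upper) part of the bar only: left/right edges per row, above the fingers
L=[];Rr=[]
for v in range(256,284,2):
    row=g[v,270:350]; k=np.where(row<30)[0]
    if len(k)>5: L.append((270+k[0],v)); Rr.append((270+k[-1],v))
# Right side: top-face edge at bar top
P=np.array([plane(m,p,.105)[:2] for p in Rr]); d=np.polyfit(np.arange(len(P)),P,1)[0]
a=np.degrees(np.arctan2(d[1],d[0])); print("bar yaw",a,"tool-90",np.degrees(o["eef_rot"][2])-90,"rot cw from notch",-13.5-a)
P2=np.array([plane(m,p,.09)[:2] for p in L]); d=np.polyfit(np.arange(len(P2)),P2,1)[0]; print("left",np.degrees(np.arctan2(d[1],d[0])),L[0],L[-1],Rr[0],Rr[-1])
E
python3 bar.py w6a
python3 -m handwheel '[[[0,0,0.001,0],[0,0,0.001,0],[0,0,0.001,0]]]' 0 60
python3 bar.py w6b
```

```text
bar yaw -43.3842278540287 tool-90 -58.3872469507428 rot cw from notch 29.8842278540287
left -63.62494286783807 (np.int64(290), 256) (np.int64(289), 282) (np.int64(320), 256) (np.int64(327), 282)
time_s: 12.2
ee_pos: [0.5754, -0.2305, 0.0939]
eef_rot: [3.105, -0.023, 0.555]
force: [-6.1, 1.8, 10.2]
grip_width: 0.0193
bar yaw -44.332098296092255 tool-90 -58.17912910593516 rot cw from notch 30.832098296092255
left -64.01884701153541 (np.int64(290), 256) (np.int64(290), 282) (np.int64(321), 256) (np.int64(328), 282)
```

```bash
python3 -m handwheel '[[[-0.0005,-0.0005,0.001,0.05],[-0.0005,-0.0005,0.001,0.05],[0,0,0.001,0.05],[0,0,0.001,0.05],[0,0,0.001,0.0]]]'
python3 bar.py w7
```

```text
time_s: 12.75
ee_pos: [0.5745, -0.2308, 0.0942]
eef_rot: [3.106, -0.03, 0.352]
force: [-4.6, 2.6, 11.9]
grip_width: 0.0192
bar yaw -55.85723528643454 tool-90 -69.75092910336531 rot cw from notch 42.35723528643454
left -75.28776806739369 (np.int64(291), 256) (np.int64(290), 282) (np.int64(321), 256) (np.int64(328), 282)
```

```bash
python3 -m handwheel '[[[-0.0003,-0.0003,0.0013,0.045],[0,0,0.0013,0],[0,0,0.0013,0]]]'
python3 bar.py w8; python3 - <<'E'
import cv2
im=cv2.imread("pics/w8.png"); cv2.imwrite("pics/w8c.png",cv2.resize(im[180:400,180:460],(763,600)))
E
```

```text
time_s: 13.1
ee_pos: [0.5743, -0.2309, 0.0942]
eef_rot: [3.105, -0.031, 0.309]
force: [-6.9, 2.8, 14.5]
grip_width: 0.0193
bar yaw -58.81482188730324 tool-90 -72.2816095258701 rot cw from notch 45.31482188730324
left -77.27739666162084 (np.int64(291), 256) (np.int64(290), 282) (np.int64(321), 256) (np.int64(328), 282)
```

View pics/w8c.png

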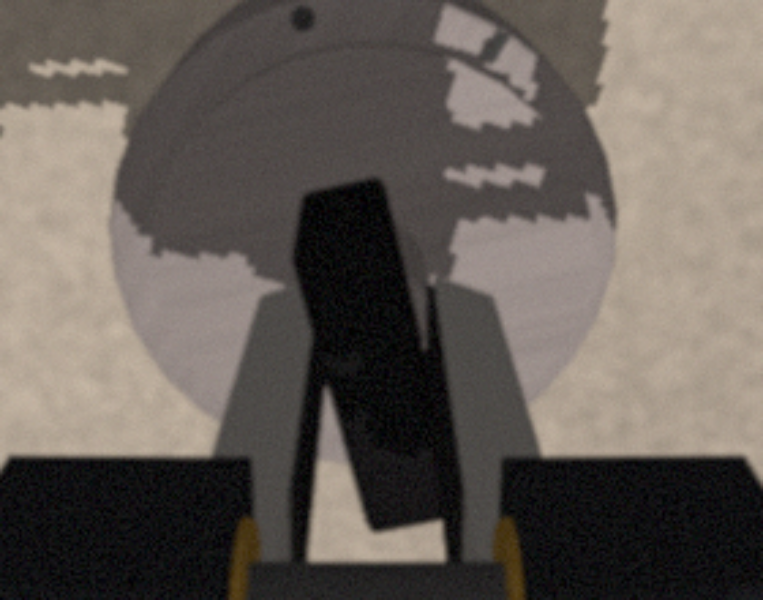

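The bar's centre line, extended up from about (365,250), meets the pip at (303,18). The measured twist is 45.3°. Now I'll press a bit harder and check that it's flush from the scene and side views.

```bash
python3 -m handwheel '[[[0,0,0.002,0],[0,-0.0003,0.002,0],[0,0,0.002,0]]]'
python3 bar.py w9; python3 - <<'E'
from h import *
a=[imaging.camera(n)[:,:,::-1] for n in("scene","side")]
c=lambda im,x,y,w=80,h=90: cv2.resize(im[y:y+h,x:x+w],(400,450),interpolation=cv2.INTER_CUBIC)
cv2.imwrite("pics/s9.png",np.hstack([c(a[0],198,275),c(a[1],297,145)])); o=ctrl.get_obs(); print(o["moment"],o["force"],o["ee_pos"],o["eef_rot"])
E
```

```text
time_s: 13.45
ee_pos: [0.5745, -0.2309, 0.094]
eef_rot: [3.102, -0.031, 0.312]
force: [-11.1, 5.2, 21.3]
grip_width: 0.019
bar yaw -59.16208797358694 tool-90 -72.12999007682163 rot cw from notch 45.66208797358694
left -76.71539029880896 (np.int64(291), 256) (np.int64(290), 282) (np.int64(322), 256) (np.int64(328), 282)
[0.59304882 2.82126065 0.34400529] [-10.03281439   4.29900755  21.69711034] [ 0.57450643 -0.23091555  0.09397876] [ 3.10248597 -0.03084079  0.31184617]
```

View pics/s9.png

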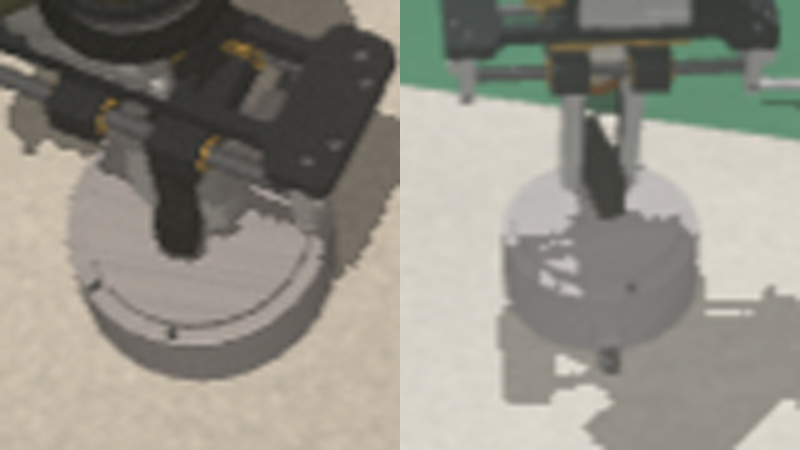

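```bash
python3 -c "
from station import ctrl
print(ctrl.hand_in()); o=ctrl.get_obs(); print(o['time_s'],o['ee_pos'],o['eef_rot'],o['force'],o['grip_width'])"
```

```text
the job is handed in; nothing more can be done
None
the job is handed in; nothing more can be done
```

I slid the cover out of the rack's open end, set its lugs in the notches and pressed it flush. I then twisted it clockwise to half-way and handed in at about 13.6 s, still gripping and pressing. The hand-in reported no verdict.

**Last checks:**
- **Twist:** the cover measured about 45.5° clockwise from the notch line, and the bar points at the pips in the wrist and scene views. It never came near the lock.
- **Flush:** the tool height was 94.0 mm, against 93.6–93.8 mm when first flush. Raising the push from 14 N to 21 N moved it only 0.2 mm, and the flange lay flat on the rim in the pictures.
- **Grip:** 60 N was set, with the fingers stopped on the bar at a reading of 19 mm. The bar is 16 mm wide; the reading was already 18.6 mm when I first gripped it.

**What went wrong or disagreed:**
- **Slip:** during the first part of the twist the bar slipped about 14° in the pads. I raised the grip from 40 N to 60 N and eased the push, then finished the turn by the measured bar angle. The bar still sits about 13° askew in the jaws.
- **Tilt:** the tool ended about 0.05 rad off vertical, with about 11 N of sideways force. I judged the cover level only from the pictures and the stiff contact.
- **Bystanders:** I moved nothing else on purpose and kept clear on the way, but I did not measure their final positions.

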